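# Hold the yellow clip open around the red photo card

### The arm

A 6-joint arm with a two-finger parallel gripper is mounted at the origin on the work surface. World frame = base frame: x ahead of the robot, y to its left, z up, the work surface at z = 0. Lengths are in mm, angles in rad, forces in N, time in s.
With the tool pointing down it reaches from about 275 to 750 mm from the base axis. Payload 10.2 kg.
Tool frame: the origin (TCP) lies on the centre line of the jaws, within the pads' length; the fingertips stand 19 mm ahead of it and the grasp point (between the pads) is the TCP; z points along the fingers, y is the line along which they close (so a half turn about z gives the same grasp; the last joint's range is limited). The gripper opens to 85 mm and grips with 20 to 120 N. Pads are 22 mm wide; open, the fingers measure 114 mm over their backs; the gripper's body (76 mm by 85 mm) begins 54 mm behind the grasp point. The pads swing forward as they close: fully open they stand 13 mm farther back than shut.
Start: joints at [1.053, 0.313, 1.498, -0, 1.331, -0.223], TCP at [152.551, 502.354, 250.294] pointing down, gripper open.
Joint ranges: [-2.94, 2.94], [-0.97, 2.17], [0.19, 2.56], [-1.23, 4.37], [0.02, 3.11], [-2.88, 2.88]. Speed limits (rad/s): [2.39, 2.39, 3.01, 3.14, 3.14, 3.14].

### API

Orientations are given as a unit quaternion [w, x, y, z].
In Python, from rig import sense, capture, finish_job, regions_of, mark_of gives the robot as it stands.
- The arm moves only by the tool jog_arm, never from a script. Its argument "series" is text: rows parted by semicolons, each of 7 numbers parted by spaces: the shift along the tool's x, y, z in units of 0.4 m (1.0 is 0.4 m), then the turn, a rotation vector about the tool's x, y, z in units of pi/2 rad (1.0 is pi/2 rad), then the opening, from -1 (shut) to 1 (fully open). A call has 1 to 20 rows; each row is the pose to reach, as a shift and turn from the pose commanded when the call began, along the tool's axes at that moment; what a row does not reach only later rows make up. A row lasts 1/8 s, in which the tool goes at most 62.5 mm and 10.7 degrees, less where a joint would pass 70% of its speed; a pose out of reach is approached as far as the arm can. A call with a number of a shift or a turn outside -1 to 1 is refused whole. A call with a gripper value outside its range is refused whole. The fingers move at their own pace and stop on an object; "grip_force" is the grip in N (left out, the last holds). Time passes only in rows, so rows that repeat a pose let the fingers close. It gives the time, the measured TCP pose, the force, the opening and the grip force at its end, in the units of the state.
- sense(): the state, without advancing time (a new reading comes with each control period).
- capture(name): name is "side" or "top"; returns a dict with "img" (420x560x3 uint8, red, green, blue), "intrinsics" (3x3 intrinsics, pixels), "R" (3x3) and "t" (3): a world point X has camera coordinates R X + t. Camera axes: x right, y down, z forward; pixel columns grow to the right and rows downward; lengths in mm; the calibration is good to about 2 mm. A picture is of the moment at which its call begins. There is no depth.
- finish_job(): hands the job in; it is judged then, once.
Trained networks look in a picture, given as the dict that the camera call returned (one of the last four; its "shot" number tells which), for a name from the list of things; names that differ only in an ending like _2 or _b are one class to them, and where a whole thing is asked for, a point or a joint stands for the part that bears it (a point fixed in the world has none). Each returns a list of dicts, best first, with "confidence" (0 to 1); they miss things now and then, are a little off and sometimes report something else, mostly with a low value. They report only what shows in the picture. A call takes as long as a camera call. They do not tell look-alikes from the thing itself.
- regions_of(label, picture): "region" (420x560 bool, what is visible of it) and "point" ([row, column] in pixels, amid what is visible of it).
- mark_of(label, picture): "point" ([row, column] in pixels: a listed point, or the origin of a listed thing).
The state is a dict: "time_s": time; "joints": joint angles; "dq": joint speeds; "tau": joint torques, N m; "eef_pos": TCP position; "ee_rot": TCP orientation; "force": force on the tool from outside, world axes, zero at the start; "wrist_torque": the same for the moment, N m; "grip_width": opening from 0.0 (shut) to 1.0 (fully open); "grip_force": force on a finger pad.
Only numpy, scipy, OpenCV 4.12 (cv2) and the standard library are available. Lean on these libraries where they do the work, as an engineer would, in place of code of your own. Each camera call takes 0.05 s, during which the arm holds its last target. There are 200 camera calls.

### The job

Take the yellow spring clip off the metal rail by squeezing its handles, and bring it, jaws down, over the middle of the top edge of the red-bordered photo card, square to the card. Finish while still holding the clip squeezed wide open (lips at least 2 cm apart) with the card's edge at least a centimetre deep between the two lips and the clip not touching the card or its stand, so that I can slip more prints in; do not let go. Do not shift the card stands or disturb the blue clip or the other things on the desk.

Things in the scene. Friction and masses are not known exactly. Their poses are not given: they have to be found in the camera images.
- yellow_clip: Yellow spring clip like a big peg, 60 g: two levers on a cross pin, handles up, jaws down. Origin: middle of the hinge axis; y along it, z up; the frame is the -x lever's, so it leans by half the joint value when squeezed. Starts on the rail, upright, hinge 86 mm above the desk, at either end. 44 mm long in y; jaws reach 34.5 mm below the hinge.
- yellow_jaw (a joint): Opening angle between the levers, rad: -0.18 shut, 0 as parked (lips 6 mm apart, 55 mm over the handle beads), 0.45 lips 20 mm apart (37 mm over the beads), 0.75 the stop (29 mm; 24 mm over the beads). Squeezing the handles together spreads the jaws; a spring drives them shut: about 6 N of squeeze at first, 11 N at the stop.
- yellow_lip_a (a point): Middle of the inner face of the lip (5 mm tall) at the end of the -x lever's jaw, 32 mm below the hinge.
- yellow_lip_b (a point): The same on the +x lever; at joint 0 the levers mirror each other.
- yellow_handle_a (a point): Centre of the rolled bead (round bar, 3.5 mm radius, 40 mm long along y) ending the -x lever's handle, where to squeeze: at joint 0 it is 38 mm above the hinge and 24 mm to -x of it.
- yellow_handle_b (a point): The same on the +x lever, 24 mm to +x of the hinge at joint 0.
- blue_clip: An identical clip in blue, on the same rail, 116 mm from the yellow one centre to centre. Leave it alone.
- rail_edge (a point): Middle of the top edge of the clip rail, 70 mm above the desk. The rail is a fixed upright aluminium fin, 6 mm thick (x), 220 mm long (y), 58 mm tall on a pale wooden foot 60 x 230 x 14 mm; its x axis is across the fin, y along it.
- red_stand: Loose pale wooden block 60 x 110 x 20 mm (x, y, z), 0.6 kg, with the red-bordered photo card standing fixed in it: a rigid board 4 mm thick (x), 90 mm wide (y), rising to 120 mm above the desk. Origin: middle of the block's underside.
- red_edge (a point): Middle of the top edge of the red-bordered card, 120 mm above the desk; x across the card's thickness, y along its edge, z up.
- white_stand: Same block and card, but the card is white-bordered; may stand at either of the two places. Leave it alone.
- mug: White mug, 84 mm wide, 88 mm tall, with a handle; origin under its middle. Leave it alone.
- notebooks: Two notebooks lying flat, 105 x 150 mm, 28 mm tall; origin under the middle. Leave alone.
- jar: Amber jar, 60 mm wide, 85 mm tall. Leave alone.
- carton: White and orange carton 70 x 120 x 80 mm. Leave alone.
Mind the look-alikes: they are no part of the job. Leave any black or turquoise look-alike of the red_stand alone.

How it is judged:
By the outcome, as a careful person would: the job done as asked, in the order asked, and still so for the second after the job is handed in, while the arm keeps its last pose, push and grip.
It also fails if it takes over 32 s, if anything falls off the work surface, if the arm or the gripper's body presses on something with over 40 N, if the wrist force passes 120 N, or if a joint passes its speed limit or range.

## Working session

There is one attempt and no reset: what is moved stays moved. The work goes in short steps, Python scripts to look and compute and a tool call to move; the robot and the scene stay as the last step left them, time stands still between calls to the robot, and variables do not carry over. Pictures are saved under pics/ and viewed, at most 10 in all, crops included, and the job is handed in when it is done.

Besides the shell and the picture viewer there is one more tool, called after "Call:" by a JSON object that holds its "op" and its "data", one argument or row to a line. jog_arm: Moves the arm, as the interface text tells. Shifts and turns lie within -1 to 1; 1 stands for 0.4 m of shift or pi/2 rad of turn. Its arguments: {"type":"object","properties":{"series":{"type":"string"},"grip_force":{"type":"number"}},"required":["series"]}

```bash
mkdir -p pics; python3 - <<'E'
from rig import *
import cv2,pickle
s=sense();print(s)
for n in("side","top"):
    p=capture(n);pickle.dump(p,open(n+'.pkl','wb'));cv2.imwrite(f'pics/{n}0.png',p['img'][...,::-1])
    print(n,p['intrinsics'].tolist(),p['R'].round(4).tolist(),p['t'].tolist())
    for l in("yellow_clip","yellow_lip_a","yellow_handle_a","yellow_handle_b","blue_clip","rail_edge","red_edge","red_stand","white_stand","mug","jar","carton","notebooks"):
        print(l,[(([round(float(v),1) for v in d['point']]),round(float(d['confidence']),2)) for d in mark_of(l,p)[:4]])
E
```

```text
{'time_s': 0.0, 'joints': array([ 1.05260560e+00,  3.13468102e-01,  1.49845225e+00, -7.44965819e-06,
        1.33096885e+00, -2.23379640e-01]), 'dq': array([-0.00112597,  0.00089578,  0.00087003, -0.00035388, -0.00030198,
       -0.00114495]), 'tau': array([-1.10755541e-04, -4.12266827e+01, -2.59745497e+01, -1.92323259e-04,
        4.09874061e-03, -3.14299473e-05]), 'eef_pos': array([152.42938586, 502.14340739, 249.72008033]), 'ee_rot': array([-2.31528035e-04,  1.46871400e-01,  9.89155383e-01, -6.05528778e-04]), 'force': array([-0.98241511, -0.26585885,  0.25284029]), 'wrist_torque': array([-0.02733065, -0.04250215, -0.02461141]), 'grip_force': 0.0, 'grip_width': 1.0075726629905453}
side [[399.71143152838414, 0.0, 278.72881361255924], [0.0, 399.71143152838414, 210.64645434650214], [0.0, 0.0, 1.0]] [[0.7956, -0.6059, 0.003], [-0.3399, -0.4503, -0.8256], [0.5016, 0.6558, -0.5642]] [-430.377061457374, 265.35721671827105, 841.2319994455794]
yellow_clip [([270.1, 360.0], 0.73), ([281.2, 359.9], 0.4)]
yellow_lip_a [([285.9, 359.6], 0.93), ([279.2, 357.8], 0.86)]
yellow_handle_a [([251.0, 3
[... 611 characters left out ...]
75, -0.1819], [0.1824, 0.0323, -0.9827]] [9.95825185698655, 561.8759526123638, 989.8497174408377]
yellow_clip [([212.9, 400.5], 0.76), ([249.7, 293.4], 0.45)]
yellow_lip_a [([212.6, 395.0], 0.94), ([210.1, 392.2], 0.57)]
yellow_handle_a [([213.4, 405.3], 0.78), ([199.1, 396.3], 0.53)]
yellow_handle_b [([213.4, 405.3], 0.78), ([199.1, 396.3], 0.53)]
blue_clip [([227.8, 352.1], 0.56)]
rail_edge []
red_edge [([309.8, 177.1], 0.83), ([255.4, 235.1], 0.74), ([191.5, 230.9], 0.67)]
red_stand [([306.8, 189.6], 0.97), ([254.7, 245.5], 0.68)]
white_stand [([226.4, 164.5], 0.79)]
mug [([247.5, 292.8], 0.8)]
jar [([143.6, 285.8], 0.66)]
carton [([152.7, 214.1], 0.94)]
notebooks [([160.7, 412.9], 0.79)]
```

```bash
cat > h.py <<'E'
import numpy as np,cv2
def cam(p,X):
    X=np.atleast_2d(X)@np.array(p['R']).T+p['t']; u=X@np.array(p['intrinsics']).T; return u[:,:2]/u[:,2:]   # (col,row)
def at_z(p,rc,z):
    R=np.array(p['R']);d=R.T@np.linalg.solve(p['intrinsics'],[rc[1],rc[0],1]);c=-R.T@np.array(p['t']);return c+d*(z-c[2])/d[2]
E
python3 - <<'E'
import cv2,pickle,numpy as np
from h import *
S=pickle.load(open('side.pkl','rb'));T=pickle.load(open('top.pkl','rb'))
for n,p in(('s',S),('t',T)):
    im=p['img'][...,::-1]; im=im[110:370,100:500] if n=='s' else im[100:360,120:520]
    cv2.imwrite(f'pics/{n}1.png',cv2.resize(im,(800,520),interpolation=cv2.INTER_CUBIC))
for n,p,rc,z in[('yh S',S,(270.1,360),86),('yh T',T,(212.9,400.5),86),('hA S',S,(251,364.6),124),('hA T',T,(213.4,405.3),124),('hB S',S,(264.9,357.5),124),('hB T',T,(199.1,396.3),124),('blue S',S,(251.9,311.9),86),('blue T',T,(227.8,352.1),86),
 ('rail S',S,(264.2,339.5),70)]+[('edge S',S,a,120) for a in((194.4,154),(197.5,220.9),(181.5,264.4))]+[('edge T',T,a,120) for a in((309.8,177.1),(255.4,235.1),(191.5,230.9))]+[('mugT',T,(247.5,292.8),0),('jarT',T,(143.6,285.8),0),('cartonT',T,(152.7,214.1),0),('nbT',T,(160.7,412.9),0)]:
    print(n,at_z(p,rc,z).round(1))
E
```

```text
yh S [ 554.3 -279.8   86. ]
yh T [ 537.6 -290.5   86. ]
hA S [ 573.9 -269.1  124. ]
hA T [ 529.8 -291.9  124. ]
hB S [ 528.  -291.3  124. ]
hB T [ 565.4 -272.6  124. ]
blue S [ 510.2 -168.5   86. ]
blue T [ 501.8 -168.    86. ]
rail S [ 545.4 -226.4   70. ]
edge S [299.6 240.8 120. ]
edge S [436.1 118.3 120. ]
edge S [578.5 117.3 120. ]
edge T [308.6 256.6 120. ]
edge T [434.8 120.2 120. ]
edge T [593.1 132.5 120. ]
mugT [461.9 -17.7   0. ]
jarT [757.8  -2.2   0. ]
cartonT [735.4 203.    0. ]
nbT [ 699.2 -356.7    0. ]
```

View pics/s1.png

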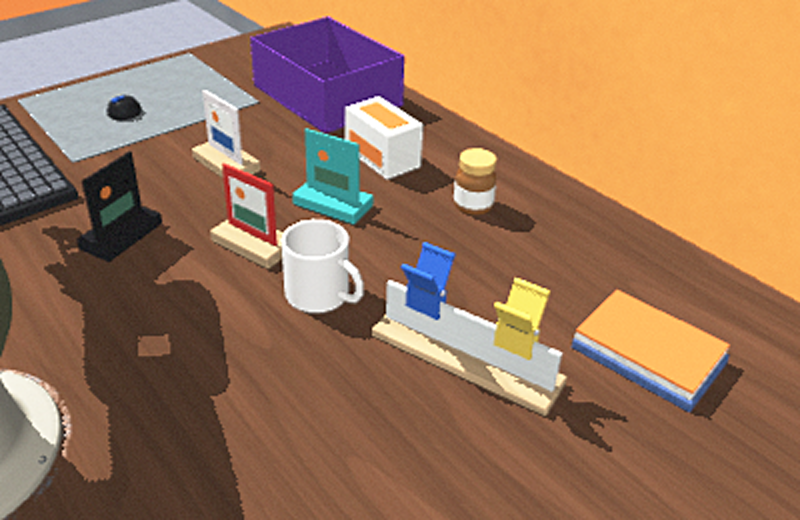

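View pics/t1.png

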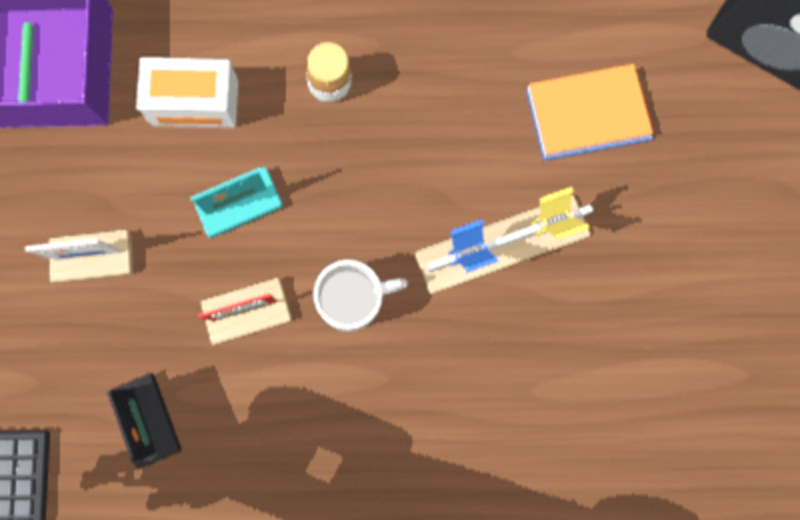

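The side crop shows the red card at (248,200), right beside the mug. The yellow clip is at (520,320), at the -y end of the rail, with the blue clip at (430,280). The top crop agrees: red card (238,307), yellow (563,213), blue (472,247). Next I fit the poses to colour silhouettes.

```bash
cat >> h.py <<'E'
from scipy.optimize import minimize
def box(x,y,z): return np.array([[a,b,c] for a in x for b in y for c in z],float)
def ext(poly,w): return np.array([[a,s*w,c] for a,c in poly for s in(-1,1)],float)
def clip_parts(q=0.):   # symmetric frame, rotated half-joint each
    out=[]
    for s in(1,-1):
        for poly in ([(20.5,38),(24,41.5),(27.5,38),(25,34.5),(3,4),(6,0)],[(-1,5),(5,5),(3,-34.5),(7,-34.5),(7,-10)]):
            a=q/2*s; P=np.array(poly,float)*[s,1]
            # handle bead inward, jaw outward
            R=np.array([[np.cos(a),-np.sin(a)],[np.sin(a),np.cos(a)]]); out.append(ext(P@R.T,22))
    return out
def put(P,x,y,z,yaw): 
    c,s=np.cos(yaw),np.sin(yaw); return P@np.array([[c,s,0],[-s,c,0],[0,0,1]])+[x,y,z]
K=4
def render(p,parts):
    m=np.zeros((420*K,560*K),np.uint8)
    for P in parts:
        h=cv2.convexHull(((cam(p,P)+.5)*K).astype(np.float32)); cv2.fillConvexPoly(m,np.round(h).astype(np.int32),255)
    return cv2.resize(m,(560,420),interpolation=cv2.INTER_AREA)/255.
def hsv(p): return cv2.cvtColor(p['img'],cv2.COLOR_RGB2HSV)
def fit(items,x0,mk,step):
    f=lambda x:sum(np.minimum(1,abs(render(p,mk(x,k))-m)).sum()/m.sum() for p,m,k in items)
    best=None
    for _ in range(3):
        sim=np.vstack([x0]+[x0+np.eye(len(x0))[i]*step[i] for i in range(len(x0))])
        r=minimize(f,x0,method='Nelder-Mead',options=dict(initial_simplex=sim,xatol=.01,fatol=1e-4)); x0=r.x; step=np.array(step)*-.5
    return r.x,r.fun
E
cat > f1.py <<'E'
import pickle
from h import *
S=pickle.load(open('side.pkl','rb'));T=pickle.load(open('top.pkl','rb'))
def near(m,c,r):
    z=np.zeros_like(m,np.uint8);cv2.circle(z,c,r,1,-1);return (m&(z>0))
def red(p,c):
    h=hsv(p);m=((h[...,0]<5)|(h[...,0]>174))&(h[...,1]>140)&(h[...,2]>90);m=near(m,c,40)
    hu=cv2.convexHull(np.argwhere(m)[:,::-1].astype(np.int32));z=np.zeros(m.shape,np.uint8);cv2.fillConvexPoly(z,hu,1);print('red',m.sum(),z.sum());return z.astype(float)
def col(p,c,lo,hi):
    h=hsv(p);m=(h[...,0]>=lo)&(h[...,0]<=hi)&(h[...,1]>110)&(h[...,2]>60);m=near(m,c,32);print('col',m.sum());return m.astype(float)
R={'S':red(S,(224,212)),'T':red(T,(238,253))}
Y={'S':col(S,(360,268),24,34),'T':col(T,(401,207),24,34)}
B={'S':col(S,(314,250),100,125),'T':col(T,(356,224),100,125)}
card=box((-2,2),(-45,45),(20,120))
C={'S':S,'T':T}
for ks in('S','T','ST'):
    print('card',ks,fit([(C[k],R[k],k) for k in ks],np.array([435,119,.25]),lambda x,k:[put(card,x[0],x[1],0,x[2])],[6,6,.1]))
    f=[(C[k],m[k],n) for k in ks for m,n in((Y,'y'),(B,'b'))]
    def mk(x,n):
        o=0 if n=='y' else 116
        return [put(P,x[0]-o*np.sin(x[2]),x[1]+o*np.cos(x[2]),86,x[2]) for P in clip_parts()]
    x,e=fit(f,np.array([545,-283,.3]),mk,[6,6,.1]);print('clip',ks,x,e)
o=[]
for k in'ST':
    a=C[k]['img'][...,::-1].copy();g=render(C[k],mk(x,'y')+mk(x,'b'));a=cv2.resize(a,None,fx=4,fy=4,interpolation=cv2.INTER_NEAREST)
    cs,_=cv2.findContours((cv2.resize(g,None,fx=4,fy=4)>.5).astype(np.uint8),0,2);cv2.drawContours(a,cs,-1,(0,0,255),1)
    cy,cx=(4*250,4*335) if k=='S' else (4*215,4*380);o.append(a[cy-200:cy+200,cx-200:cx+200])
cv2.imwrite('pics/fit.png',np.hstack(o))
E
python3 f1.py
```

```text
red 339 765
red 42 145
col 607
col 327
col 614
col 289
card S (array([4.43874207e+02, 1.20918480e+02, 2.80121413e-01]), np.float64(0.046935793925413305))
clip S [ 5.45455539e+02 -2.82073742e+02  3.11919496e-01] 0.4500188924450107
card T (array([4.42969595e+02, 1.19594901e+02, 2.31011772e-01]), np.float64(0.4854901960784314))
clip T [ 5.48329469e+02 -2.83135718e+02  3.36624945e-01] 0.9538048071095574
card ST (array([4.43290462e+02, 1.20098809e+02, 2.53791763e-01]), np.float64(0.5643988386429623))
clip ST [ 5.47187509e+02 -2.81152259e+02  3.30615660e-01] 1.4088522909078205
```

View pics/fit.png

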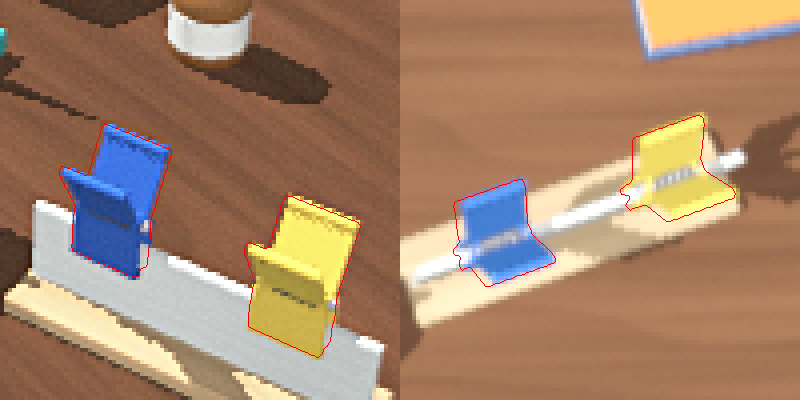

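The outlines sit on both clips in both views: yellow hinge near (547,-282), yaw 0.325. The card is near (443,120), yaw about 0.27. I'll move the arm in two legs.

```bash
cat > go.py <<'E'
import sys,numpy as np
from scipy.spatial.transform import Rotation as Ro
from rig import sense
def plan(x,y,z,yawy,pos=None,q=None):
    s=sense();q=s['ee_rot'] if q is None else q;pos=s['eef_pos'] if pos is None else pos
    R=Ro.from_quat(np.r_[q[1:],q[0]]);yy=np.array([np.cos(yawy),np.sin(yawy),0]);zz=np.array([0,0,-1.]);G=np.c_[np.cross(yy,zz),yy,zz]
    d=R.inv().apply(np.array([x,y,z])-pos)/400;r=(R.inv()*Ro.from_matrix(G)).as_rotvec()/(np.pi/2)
    return d.round(4),r.round(4)
if __name__=='__main__':
    print(*plan(*map(float,sys.argv[1:5])),sense()['time_s'])
E
python3 go.py 380 60 250 0.8
```

```text
[-8.653e-01 -8.930e-01  7.000e-04] [0.    0.    0.303] 1.4
```

Call:
{"op": "jog_arm", "data": {
  "series": "-0.865 -0.893 0 0 0 0.303 1;-0.865 -0.893 0 0 0 0.303 1;-0.865 -0.893 0 0 0 0.303 1;-0.865 -0.893 0 0 0 0.303 1;-0.865 -0.893 0 0 0 0.303 1;-0.865 -0.893 0 0 0 0.303 1;-0.865 -0.893 0 0 0 0.303 1;-0.865 -0.893 0 0 0 0.303 1;-0.865 -0.893 0 0 0 0.303 1;-0.865 -0.893 0 0 0 0.303 1;-0.865 -0.893 0 0 0 0.303 1;-0.865 -0.893 0 0 0 0.303 1",
  "grip_force": 25
}}

```text
time_s: 2.9
eef_pos: [379.5, 60.9, 250.4]
ee_rot: [0.0, 0.375, 0.927, 0.0]
force: [1.2, -0.4, 0.6]
grip_width: 0.999
grip_force: 0.0
```

```bash
python3 go.py 547 -281.8 180 0.325;python3 -c "
from rig import *;s=sense();print(s['eef_pos'],s['joints'],s['dq'])"
```

```text
[-0.8966 -0.3249  0.176 ] [1.000e-04 1.000e-04 3.037e-01] 2.9
[379.53641597  60.94648751 250.38780323] [-1.48173924e-01 -5.46284632e-03  1.87294349e+00  4.64416596e-05
  1.27391918e+00 -9.50295806e-01] [-6.10572909e-03  1.69988117e-03 -2.79345285e-03 -3.18759847e-04
  1.29306888e-05 -2.36076236e-03]
```

Call:
{"op": "jog_arm", "data": {
  "series": "-0.896 -0.324 0.1 0 0 0.304 1;-0.896 -0.324 0.1 0 0 0.304 1;-0.896 -0.324 0.1 0 0 0.304 1;-0.896 -0.324 0.1 0 0 0.304 1;-0.896 -0.324 0.1 0 0 0.304 1;-0.896 -0.324 0.1 0 0 0.304 1;-0.896 -0.324 0.1 0 0 0.304 1;-0.896 -0.324 0.176 0 0 0.304 1;-0.896 -0.324 0.176 0 0 0.304 1;-0.896 -0.324 0.176 0 0 0.304 1;-0.896 -0.324 0.176 0 0 0.304 1"
}}

```text
time_s: 4.28
eef_pos: [547.1, -282.4, 181.4]
ee_rot: [0.001, 0.584, 0.812, -0.0]
force: [-0.3, -0.4, -0.3]
grip_width: 1.0
grip_force: 0.0
```

```bash
python3 - <<'E'
from rig import *
import cv2,numpy as np
from h import *
from go import plan
s=sense();print(s['eef_pos'],s['ee_rot'],s['joints'])
o=[]
for n,c in(("side",(360,240)),("top",(401,207))):
    p=capture(n);a=cv2.resize(p['img'][...,::-1],None,fx=4,fy=4,interpolation=cv2.INTER_NEAREST)
    u=cam(p,[s['eef_pos'],[547,-281.8,86]]);print(n,u)
    for q in u: cv2.circle(a,tuple(int(v*4+2) for v in q),4,(0,0,255),1)
    a=cv2.copyMakeBorder(a,240,240,240,240,0);x,y=c[0]*4+240,c[1]*4+240;o.append(a[y-240:y+240,x-200:x+200])
cv2.imwrite('pics/over.png',np.hstack(o))
print(plan(547,-281.8,124,.325))
E
```

```text
[ 547.08974655 -282.41001593  181.35771752] [ 1.08046159e-03  5.84128748e-01  8.11660295e-01 -5.29595116e-05] [-6.66559939e-01  5.66504074e-01  1.30226037e+00 -1.40938148e-05
  1.27066473e+00 -9.89738823e-01]
side [[363.92624533 238.09334232]
 [358.36770643 271.96712579]]
top [[407.24102    201.76242436]
 [396.78007224 209.2728064 ]]
(array([0.0019, 0.0007, 0.1422]), array([ 0.0005,  0.0008, -0.0014]))
```

View pics/over.png

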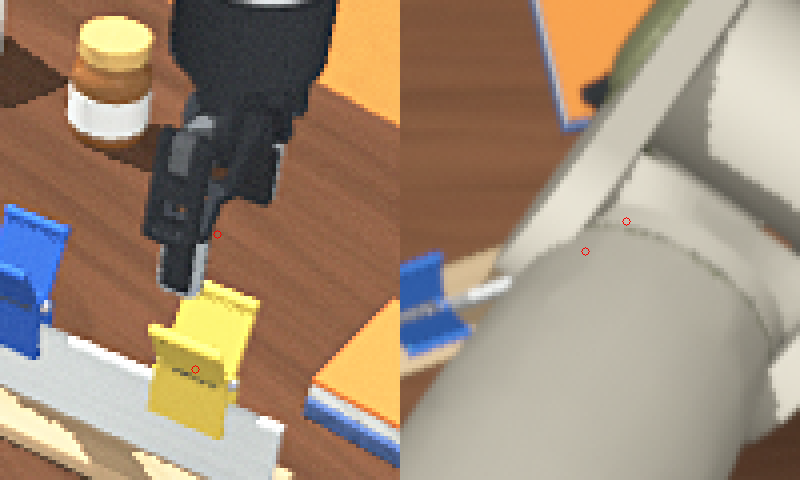

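The near finger pad, at (185,270), lines up with the near bead, and the far finger is above the far bead. The descent can go ahead.

Call:
{"op": "jog_arm", "data": {
  "series": "0 0 0.05 0 0 0 1;0 0 0.1 0 0 0 1;0 0 0.14 0 0 0 1;0 0 0.146 0 0 0 0.8;0 0 0.146 0 0 0 0.6;0 0 0.146 0 0 0 0.45;0 0 0.146 0 0 0 0.4;0 0 0.146 0 0 0 0.4;0 0 0.146 0 0 0 0.4",
  "grip_force": 25
}}

```text
time_s: 5.5
eef_pos: [546.7, -282.6, 121.6]
ee_rot: [0.0, 0.584, 0.811, -0.0]
force: [0.0, -0.1, -0.7]
grip_width: 0.697
grip_force: 0.0
```

```bash
python3 - <<'E'
from rig import *
import cv2,numpy as np
from h import *
p=capture('side');s=sense();print(s['eef_pos'],s['grip_width'],s['force'],s['grip_force'])
a=cv2.resize(p['img'][180:310,290:430,::-1],None,fx=4,fy=4,interpolation=cv2.INTER_CUBIC);cv2.imwrite('pics/pre.png',a)
E
```

```text
[ 546.68527103 -282.6360705   121.55694119] 0.70190092343086 [-0.47619367 -0.06915776  0.55283195] 0.0
```

View pics/pre.png

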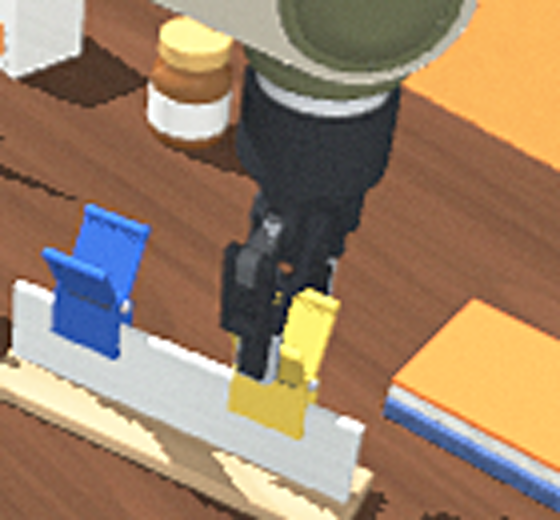

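The near finger sits on the middle of the near handle, at (260,350), and the clip hasn't moved. Next I squeeze while rising slightly.

Call:
{"op": "jog_arm", "data": {
  "series": "0 0 0 0 0 0 0.3;0 0 0 0 0 0 0.2;0 0 -0.003 0 0 0 0.1;0 0 -0.006 0 0 0 0;0 0 -0.009 0 0 0 -0.1;0 0 -0.012 0 0 0 -0.2;0 0 -0.015 0 0 0 -0.3;0 0 -0.018 0 0 0 -0.4;0 0 -0.02 0 0 0 -0.5;0 0 -0.02 0 0 0 -0.5;0 0 -0.02 0 0 0 -0.5",
  "grip_force": 30
}}

```text
time_s: 6.92
eef_pos: [546.7, -282.6, 129.5]
ee_rot: [-0.0, 0.584, 0.811, 0.0]
force: [-0.1, 0.1, -0.3]
grip_width: 0.259
grip_force: 29.3
```

```bash
python3 - <<'E'
from rig import *
import cv2,numpy as np
from h import *
p=capture('side');s=sense();print(s['eef_pos'],s['grip_width']*85,s['force'],s['grip_force'],s['time_s'])
a=cv2.resize(p['img'][180:310,290:430,::-1],None,fx=4,fy=4,interpolation=cv2.INTER_CUBIC);cv2.imwrite('pics/sq.png',a)
E
```

```text
[ 546.64462785 -282.61236463  129.45676725] 21.93014723481735 [ 0.6028904   0.34027731 -0.97194053] 29.32624876499176 6.975
```

View pics/sq.png

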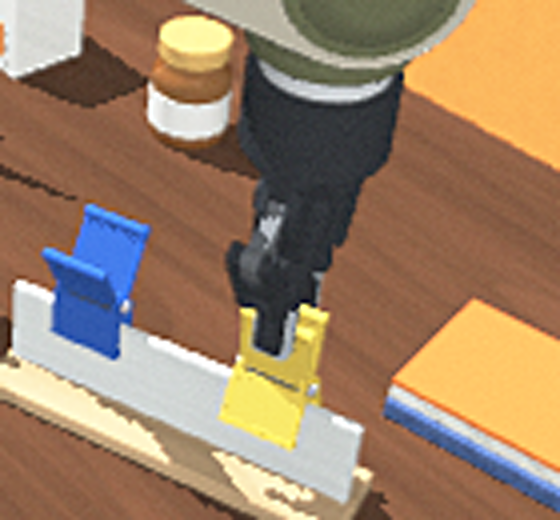

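The clip is squeezed to its stop (29 N) and its jaws are spread around the rail. Next I lift straight up.

Call:
{"op": "jog_arm", "data": {
  "series": "0 0 -0.01 0 0 0 -0.5;0 0 -0.03 0 0 0 -0.5;0 0 -0.06 0 0 0 -0.5;0 0 -0.1 0 0 0 -0.5;0 0 -0.14 0 0 0 -0.5;0 0 -0.18 0 0 0 -0.5;0 0 -0.22 0 0 0 -0.5;0 0 -0.26 0 0 0 -0.5;0 0 -0.29 0 0 0 -0.5;0 0 -0.31 0 0 0 -0.5;0 0 -0.31 0 0 0 -0.5;0 0 -0.31 0 0 0 -0.5"
}}

```text
time_s: 8.48
eef_pos: [546.5, -282.5, 252.9]
ee_rot: [-0.001, 0.584, 0.811, 0.0]
force: [0.2, 0.5, -1.0]
grip_width: 0.259
grip_force: 29.3
```

```bash
python3 - <<'E'
from rig import *
import cv2,numpy as np
from go import plan
p=capture('side');s=sense();print(s['eef_pos'],s['grip_width']*85,s['grip_force'],s['time_s'])
cv2.imwrite('pics/lift.png',cv2.resize(p['img'][110:310,270:470,::-1],None,fx=3,fy=3,interpolation=cv2.INTER_CUBIC))
print(plan(443.3,120.3,253,.27))
E
```

```text
[ 546.51086056 -282.52779978  252.83517545] 22.22011158017112 29.346349239349365 8.525
(array([1.0369e+00, 7.4400e-02, 6.0000e-04]), array([-0.0005, -0.0006,  0.0334]))
```

View pics/lift.png

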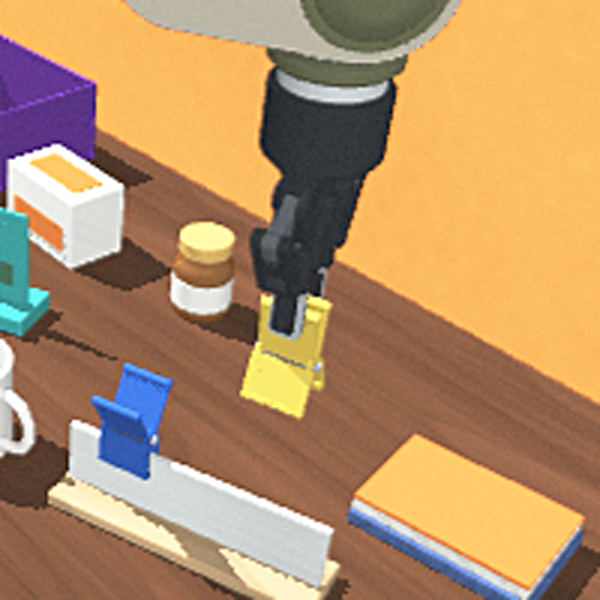

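The clip is off the rail and hanging level and open in the gripper, and the blue clip is undisturbed. I'll carry it to the card with a gentle ramp.

Call:
{"op": "jog_arm", "data": {
  "series": "0.03 0 0 0 0 0 -0.5;0.08 0.01 0 0 0 0 -0.5;0.15 0.015 0 0 0 0.005 -0.5;0.22 0.02 0 0 0 0.01 -0.5;0.29 0.025 0 0 0 0.01 -0.5;0.36 0.03 0 0 0 0.015 -0.5;0.43 0.035 0 0 0 0.015 -0.5;0.5 0.04 0 0 0 0.02 -0.5;0.57 0.045 0 0 0 0.02 -0.5;0.64 0.05 0 0 0 0.025 -0.5;0.71 0.055 0 0 0 0.025 -0.5;0.78 0.06 0 0 0 0.03 -0.5;0.85 0.065 0 0 0 0.03 -0.5;0.91 0.07 0 0 0 0.033 -0.5;0.96 0.074 0 0 0 0.033 -0.5;0.98 0.074 0 0 0 0.033 -0.5;1 0.074 0 0 0 0.033 -0.5;1 0.074 0 0 0 0.033 -0.5"
}}

```text
time_s: 10.78
eef_pos: [447.8, 106.2, 253.5]
ee_rot: [0.0, 0.605, 0.796, -0.0]
force: [-0.3, 0.4, -0.6]
grip_width: 0.26
grip_force: 29.4
```

```bash
cat > f2.py <<'E'
import sys
from rig import *
from h import *
import h
from go import plan
s=sense();print(s['eef_pos'],s['grip_width']*85,s['grip_force'],s['time_s'])
e=s['eef_pos'];yaw0=.27
p=capture('side');H=hsv(p)
m=(H[...,0]>=24)&(H[...,0]<=34)&(H[...,1]>110)&(H[...,2]>60)
z=np.zeros(m.shape,np.uint8);c=cam(p,[e-[0,0,30]])[0];cv2.circle(z,tuple(int(v) for v in c),32,1,-1);m&=z>0
mr=((H[...,0]<5)|(H[...,0]>174))&(H[...,1]>140)&(H[...,2]>90)
c2=cam(p,[[443,120,75]])[0];z=np.zeros(m.shape,np.uint8);cv2.circle(z,tuple(int(v) for v in c2),40,1,-1);mr&=z>0
print('px',m.sum(),mr.sum())
# clip: part of the silhouette covered by the gripper is ignored: dark pixels near
dark=(H[...,2]<75)
f=lambda x:(abs(render(p,[put(P@np.array([[1,0,0],[0,np.cos(x[4]),np.sin(x[4])],[0,-np.sin(x[4]),np.cos(x[4])]]),x[0],x[1],x[2],x[3]) for P in clip_parts(.75)])-m)*~dark).sum()/m.sum()
x0=np.array([e[0],e[1],e[2]-42,yaw0,0.])
# one camera: fix the distance via eef along the view; solve for all with weak prior
g=lambda x:f(x)+1e-3*(((x[0]-e[0])**2+(x[1]-e[1])**2)/4+((x[3]-yaw0)/.05)**2+(x[4]/.1)**2)
for k in range(3):
    r=minimize(g,x0,method='Nelder-Mead',options=dict(initial_simplex=np.vstack([x0,x0+np.diag([4,4,5,.08,.08])*(-.6)**k]),xatol=.02,fatol=1e-5));x0=r.x
print('clip',x0.round(3),r.fun,f(x0))
a=cv2.resize(p['img'][...,::-1],None,fx=4,fy=4,interpolation=cv2.INTER_CUBIC)
x=x0
for parts in([put(P,x[0],x[1],x[2],x[3]) for P in clip_parts(.75)],[put(box((-2,2),(-45,45),(20,120)),443.3,120.3,0,.27)]):
    cs,_=cv2.findContours((cv2.resize(render(p,parts),None,fx=4,fy=4)>.5).astype(np.uint8),0,2);cv2.drawContours(a,cs,-1,(255,0,255),1)
cx,cy=int(c2[0]*4),int(c2[1]*4);a=a[max(0,cy-400):cy+200,max(0,cx-300):cx+400];cv2.imwrite(sys.argv[1],a);print(a.shape)
print(plan(443.3,120.3,253,.27))
E
python3 f2.py pics/c1.png
```

```text
[447.81910138 106.19976999 253.47946689] 22.0618561923236 29.37149316072464 10.775
px 366 339
clip [ 4.47811e+02  1.08260e+02  2.09127e+02  1.90000e-01 -2.40000e-02] 0.4274135817823795 0.42376513446908826
(600, 700, 3)
(array([ 0.0377, -0.0017,  0.0012]), array([-0.    ,  0.0001,  0.0004]))
```

View pics/c1.png

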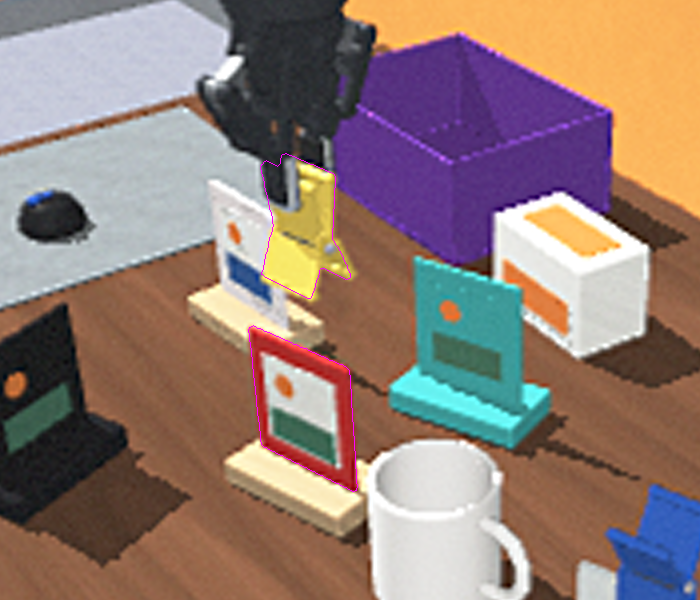

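The outlines match the image well: the hinge is about 44 mm below the TCP, and the card fit sits on the card. I'll centre over the card, go part way down and check.

Call:
{"op": "jog_arm", "data": {
  "series": "0.01 0 0 0 0 0 -0.5;0.025 0 0 0 0 0 -0.5;0.035 0 0.01 0 0 0 -0.5;0.037 0 0.03 0 0 0 -0.5;0.037 -0.001 0.06 0 0 0 -0.5;0.037 -0.001 0.08 0 0 0 -0.5;0.037 -0.001 0.09 0 0 0 -0.5;0.037 -0.001 0.09 0 0 0 -0.5;0.037 -0.001 0.09 0 0 0 -0.5"
}}

```text
time_s: 11.95
eef_pos: [443.8, 120.3, 217.8]
ee_rot: [0.0, 0.605, 0.796, 0.0]
force: [0.2, 0.3, -1.1]
grip_width: 0.257
grip_force: 29.4
```

```bash
python3 f2.py pics/c2.png; python3 - <<'E'
from go import *
print(plan(443.3,120.3,178.5,.27))
from rig import *
import cv2
p=capture('top');cv2.imwrite('pics/c2t.png',cv2.resize(p['img'][190:320,160:310,::-1],None,fx=4,fy=4,interpolation=cv2.INTER_CUBIC))
a=cv2.imread('pics/c2.png');b=cv2.imread('pics/c2t.png');a=a[150:550,100:500];b=cv2.resize(b,(400,400*130//150))
import numpy as np
cv2.imwrite('pics/c2b.png',np.hstack([a,cv2.copyMakeBorder(b,0,400-b.shape[0],0,0,0)]))
E
```

```text
[443.77835199 120.27609369 217.76847523] 21.85636393364684 29.37250703573227 11.95
px 346 339
clip [ 4.44424e+02  1.23112e+02  1.72341e+02  1.80000e-01 -9.00000e-03] 0.42900877684068695 0.4236200838716989
(600, 700, 3)
(array([ 0.0004, -0.001 , -0.088 ]), array([0.0004, 0.0001, 0.0004]))
(array([ 0.0004, -0.0012,  0.0982]), array([0.0004, 0.0001, 0.0004]))
```

View pics/c2b.png

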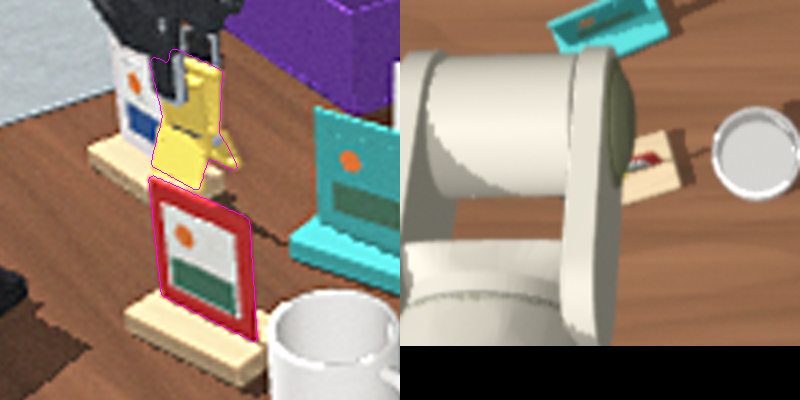

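The clip is above the card's middle and its jaws straddle the card. The fitted yaw (0.18) differs from the tool's (0.27), so I'll test that using the jaws only.

```bash
cat > f3.py <<'E'
from rig import *
from h import *
s=sense();e=s['eef_pos'];p=capture('side');H=hsv(p)
m=(H[...,0]>=22)&(H[...,0]<=35)&(H[...,1]>90)&(H[...,2]>50)
hp=cam(p,[e-[0,0,45]])[0];z=np.zeros(m.shape,np.uint8);cv2.circle(z,tuple(int(v) for v in hp),30,1,-1)
W=(z>0);W[:int(hp[1])-4]=False;m=(m&W).astype(float)
def mk(x,yaw,t,q=.75):
    Rx=np.array([[1,0,0],[0,np.cos(t),np.sin(t)],[0,-np.sin(t),np.cos(t)]]);return [put(P@Rx,x[0],x[1],x[2],yaw) for P in clip_parts(q)]
for t in(-.1,-.05,0,.05,.1):
  for yaw in(.12,.19,.27,.35):
    f=lambda x:(abs(render(p,mk(x,yaw,t))-m)*W).sum()/m.sum()+1e-3*((x[0]-e[0])**2+(x[1]-e[1])**2)/9
    x0=np.array([e[0],e[1]+2,e[2]-45])
    for k in range(2):
        r=minimize(f,x0,method='Nelder-Mead',options=dict(initial_simplex=np.vstack([x0,x0+np.diag([3,3,3])*(-.6)**k]),xatol=.05,fatol=1e-4));x0=r.x
    print(t,yaw,(x0-e).round(1),round(r.fun,4))
E
python3 f3.py
```

```text
-0.1 0.12 [ -0.3   0.1 -44.4] 0.1699
-0.1 0.19 [ -0.8   0.4 -44.7] 0.1322
-0.1 0.27 [ -0.1   3.5 -45.8] 0.127
-0.1 0.35 [ -1.3   2.4 -45.5] 0.1441
-0.05 0.12 [  1.1   2.3 -45.5] 0.1688
-0.05 0.19 [ -1.1  -0.7 -43.9] 0.131
-0.05 0.27 [ -1.3  -0.1 -44.5] 0.118
-0.05 0.35 [ -0.8   2.4 -45.1] 0.1402
0 0.12 [  0.1   0.9 -44. ] 0.1721
0 0.19 [ -0.3   1.4 -45.2] 0.137
0 0.27 [  0.7   2.4 -46.2] 0.1303
0 0.35 [ -0.9   0.  -44.6] 0.1382
0.05 0.12 [  0.4  -0.7 -43.6] 0.1754
0.05 0.19 [  0.   -0.  -44.1] 0.154
0.05 0.27 [  0.    0.  -44.9] 0.142
0.05 0.35 [ -0.3   0.2 -45.7] 0.1448
0.1 0.12 [ -0.   -2.1 -43.1] 0.1889
0.1 0.19 [  0.3  -0.1 -43.8] 0.1706
0.1 0.27 [  0.5   0.3 -44.6] 0.1586
0.1 0.35 [  0.7   0.5 -46.5] 0.1578
```

With jaws only, the best fit is yaw 0.27 with no notable tilt and the hinge 45 mm under the TCP. I can lower it to a TCP height of about 179.5.

Call:
{"op": "jog_arm", "data": {
  "series": "-0.002 -0.001 0.015 0 0 0 -0.5;-0.002 -0.001 0.03 0 0 0 -0.5;-0.002 -0.001 0.045 0 0 0 -0.5;-0.002 -0.001 0.06 0 0 0 -0.5;-0.002 -0.001 0.075 0 0 0 -0.5;-0.002 -0.001 0.088 0 0 0 -0.5;-0.002 -0.001 0.096 0 0 0 -0.5;-0.002 -0.001 0.096 0 0 0 -0.5;-0.002 -0.001 0.096 0 0 0 -0.5;-0.002 -0.001 0.096 0 0 0 -0.5"
}}

```text
time_s: 13.35
eef_pos: [443.5, 119.4, 179.3]
ee_rot: [0.0, 0.605, 0.796, 0.0]
force: [-0.6, 0.1, -0.8]
grip_width: 0.262
grip_force: 29.4
```

```bash
python3 - <<'E'
from rig import *
from h import *
p=capture('side');s=sense();e=s['eef_pos'];print(e,s['force'],s['grip_force'],s['grip_width']*85,s['time_s'])
a=cv2.resize(p['img'][...,::-1],None,fx=6,fy=6,interpolation=cv2.INTER_CUBIC)
for parts in([put(P,e[0],e[1],e[2]-45,.27) for P in clip_parts(.75)],[put(box((-2,2),(-45,45),(20,120)),443.3,120.3,0,.27)]):
    cs,_=cv2.findContours((cv2.resize(render(p,parts),None,fx=6,fy=6)>.5).astype(np.uint8),0,2);cv2.drawContours(a,cs,-1,(255,0,255),1)
c=cam(p,[[443,120,110]])[0]*6;x,y=int(c[0]),int(c[1]);cv2.imwrite('pics/end.png',a[y-300:y+300,x-350:x+350])
E
```

```text
[443.51498157 119.40294084 179.24607676] [-0.11712432 -0.34192765 -1.25983685] 29.373188316822052 21.91926028582996 13.4
```

View pics/end.png

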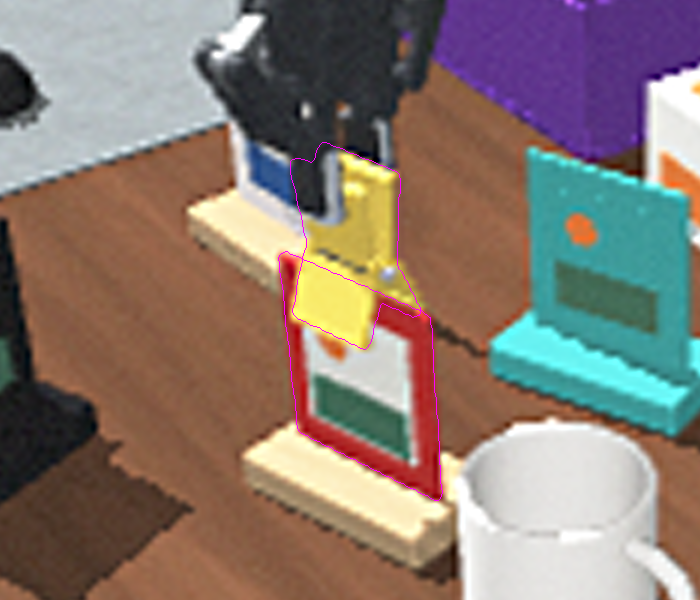

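The near jaw hangs in front of the card at (335,305), and the far jaw shows behind its top edge at (405,295). The card still matches its original outline and there is no contact force, so I'm handing in.

```bash
python3 -c "
from rig import *;print(finish_job())"
```

```text
the job is handed in; nothing more can be done
None
```

I handed the job in at about 13.4 s with the yellow clip held squeezed to its stop over the middle of the red card's top edge, square to it. The lips are about 29 mm apart by your figures, with the card roughly 14 mm deep between them by my fit; I saw no contact force and no shift in the card, and no verdict came back.

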